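Set the coffee grinder over to filter and switch it on

TASK

Set the coffee grinder over from espresso to filter and start it. First lift the spring plunger on the outer coarse collar, swing the collar round to the hole marked with the round sticker and let the pin snap fully home in it; then turn the winged inner fine ring until its long pointer wing points straight at the plunger knob. After that push the grounds drawer fully home, and last of all throw the power lever over to the rear, leaving the other things on the worktop where they are.

Things in the scene. Friction and masses are not known exactly. Their poses are not given: they have to be found in the camera images.
- grinder: Grey coffee grinder, fixed. Origin on the worktop under the vertical axis of its tower; x to its rear, -x its front (robot's side), y left, z up. Tower: x -90 to 95, y -85 to 85 mm, top z 184; on it a round index plate (radius 88, top z 204), black coarse collar (radius 50, top z 225) and fine ring (top z 263). Lower motor housing on its right: x -70 to 105, y -85 to -219 mm, top z 142.
- sticker: White round paper sticker, 13 mm diameter, flat on top of the index plate (grinder z 204 mm) at 80.5 mm radius from the tower axis, just outside the wanted hole and on its radial line; the other holes have only a tiny dot there. The five countersunk holes (12 mm bore) lie on the plate's front on a 66 mm radius, 25 degrees (29 mm) apart, the middle one straight to the front (-x).
- coarse_collar (a joint): Turn (rad) of the outer collar about the tower axis, counter-clockwise from above positive. Starts at 0: its radial arm, with the plunger at 66 mm radius, is in the leftmost hole, 0.872 rad left of the grinder's -x; positive swings it to the right. Holes at 0, 0.436, 0.872 (straight to the front), 1.308, 1.744; stops at -0.15, 1.9. Locked (0.02 rad play) with the pin home, turns lightly with it lifted.
- index_plunger (a joint): Lift (m) of the spring plunger: 0 = pin fully home in a hole; from 0.012 it is clear of the plate and the collar is free; 0.016 = highest. Its spring pulls it down with 6 N when home, 9.5 N when lifted, and the lift's stop is hard. Let go within some 5 mm of a hole's centre, the pin finds the hole by itself.
- plunger_knob (a point): Centre of the plunger's black knurled round knob, upright, diameter 26 mm, height 38 mm (19 mm below to 19 above this point), on the collar's arm at 66 mm radius. At grinder z 253 mm with the pin home; rises with the lift. The knob swivels freely on its stem. Under it the stem, then, with the pin home, the arm's sleeve (top 26 mm below this point) and the arm (24 mm wide, top 32 mm below).
- fine_ring (a joint): Turn (rad) of the inner fine ring about the same axis, relative to the coarse collar (which carries it round), counter-clockwise from above positive. 0 = long pointer wing in line with the plunger knob (wanted). Starts between 0.6 and 1.3. Friction 0.06 N m; stops at +-1.75; stays where it is left.
- fine_grip (a point): On the tower axis at grinder z 250 mm, in the fine ring: a dark round barrel, 47 mm outer diameter, z 225 to 263, open on top with beans inside, and two upright wings 11 mm thick, z 229 to 255: the long pointed pointer wing, with a white line on top, reaches 53 mm along this point's own -x, the short one 38 mm along its +x. Grip the barrel with fingers closing along this point's y.
- grounds_drawer (a joint): How far (m) the grounds drawer in the foot of the tower stands open, along the grinder's -x: 0 = fully home against its stop, 0.06 = farthest open. Friction 2 N; it stays where it is left.
- drawer_bar (a point): Middle of the drawer's pull: a round steel bar, 12 mm diameter, 96 mm long, lying along the grinder's y at z 50 mm, 37 mm in front of the drawer's face on two stems 72 mm apart. With the drawer home it is at the grinder's x -134, y 0 mm.
- power_switch (a joint): Angle (rad) of the power lever on top of the motor housing: 0 = off, leaning to the grinder's front (-x); 1.0 = on, leaning to the rear (+x). Starts at 0. Needs about 1 N at its tip and stays where it is left. Its hinge lies along the grinder's y, at x -34, y -152, z 164 mm of the grinder.
- power_switch_tip (a point): Centre of the black ball, diameter 26 mm, on the end of the power lever (thin steel rod, 62 mm from the hinge). Off: at x -64, y -152, z 218 mm of the grinder; on: at x -4, same y and z. The lever's base, 70 x 50 mm, has its top at z 167 mm.
- bean_jar_mid (a point): Bystander, leave alone: middle of a glass jar of beans with wooden lid, diameter 92 mm, height 147 mm, upright, to the left of the grinder.
- mug_mid (a point): Bystander, leave alone: middle of a white mug, diameter 80 mm, height 92 mm, with a handle, to the left of the grinder.
- milk_jug_mid (a point): Bystander, leave alone: middle of a steel milk jug, diameter 80 mm, height 95 mm, with a handle, to the right of the grinder.
- dosing_tin_mid (a point): Bystander, leave alone: middle of a closed steel dosing tin, diameter 67 mm, height 76 mm, right in front of the grinder's right side.
- brush_grip (a point): Bystander, leave alone: the handle of a cleaning brush, 160 mm long, lying in front of the motor housing.
- spoon_grip (a point): Bystander, leave alone: the handle of a steel spoon, 170 mm long, lying to the front left of the grinder.

How it is judged:
By the outcome, as a careful person would: the job done as asked, in the order asked, and still so for the second after the job is handed in, with the robot touching nothing.
It also fails if it takes over 61 s, if anything falls off the work surface, if the arm or the gripper's body presses on something with over 40 N, if the wrist force passes 120 N, or if a joint passes its speed limit or range.

ROBOT

A 6-joint arm with a two-finger parallel gripper is mounted at the origin on the work surface. World frame = base frame: x ahead of the robot, y to its left, z up, the work surface at z = 0. Lengths are in m, angles in rad, forces in N, time in s.
With the tool pointing down it reaches from about 0.3 to 0.875 m from the base axis. Payload 6.4 kg.
Tool frame: the origin (TCP) lies midway between the tips of the shut fingers; the grasp point (between the pads) lies 19 mm behind it (ctrl.pinch_z is the distance from the TCP to the grasp point, in m); z points along the fingers, y is the line along which they close (so a half turn about z gives the same grasp; the last joint's range is limited). The gripper opens to 85 mm and grips with 20 to 120 N. Pads are 22 mm wide; open, the fingers measure 114 mm over their backs; the gripper's body (76 mm by 85 mm) begins 54 mm behind the grasp point. The pads swing forward as they close: fully open they stand 13 mm farther back than shut.
Start: joints at [1.074, 0.181, 1.607, -0, 1.354, -0.206], TCP at [0.165, 0.551, 0.231] pointing down, gripper open.
Joint ranges: [-2.99, 2.99], [-0.89, 2.07], [0.3, 2.58], [-1.14, 4.28], [0, 2.63], [-3.12, 3.12]. Speed limits (rad/s): [2.57, 2.57, 3.01, 3.14, 3.14, 3.14].

INTERFACE

Orientations are given as a unit quaternion [w, x, y, z].
In Python, from bench import ctrl gives the robot as it stands.
- The arm moves only by the tool apply_moves, never from a script. Its argument "moves" is a list of rows, each an object with "jaw": the opening, from 0 (shut) to 1 (fully open); "offset": the shift along the tool's x, y, z in mm, a list of three; "rot": the turn, a rotation vector about the tool's x, y, z in degrees, a list of three. In form: [{"jaw": jaw, "offset": [dx, dy, dz], "rot": [ax, ay, az]}, ...]. A call has exactly 5 rows; each row shifts and turns the commanded pose from where the row before left it, along the tool's axes as they then stand; what a row does not reach is not made up. A row lasts 1/8 s, in which the tool goes at most 62.5 mm and 10.7 degrees, less where a joint would pass 70% of its speed; a pose out of reach is approached as far as the arm can. A call is refused whole if a number of a shift passes 62.5 or a number of a turn 10.7, either way. A call with a gripper value outside its range is refused whole. The fingers move at their own pace and stop on an object; the grip force is fixed at half the most. Time passes only in rows, so rows that do not move let the fingers close, or fill a call up. It gives the time, the measured TCP pose, the force, the opening and the grip force at its end, in the units of the state.
- ctrl.get_obs(): the state, without advancing time (a new reading comes with each control period).
- ctrl.camera(name): name is "side" or "top"; returns (picture, depth): 420x560x3 uint8, red, green, blue; 420x560 float32, m along the optical axis (not along the pixel's ray), 0 where there is no reading.
- ctrl.camera_params(name): a dict with "K" (3x3 intrinsics, pixels), "cam_to_world" (4x4, takes a point from camera to world coordinates). Camera axes: x right, y down, z forward; pixel columns grow to the right and rows downward; lengths in m; the calibration is good to about 2 mm. A picture is of the moment at which its call begins. camera_params takes no time and is no camera call.
- ctrl.hand_in(): hands the job in; it is judged then, once.
Trained networks look in the newest picture that a camera, given by its name, has taken for a name from the list of things; names that differ only in an ending like _2 or _b are one class to them, and where a whole thing is asked for, a point or a joint stands for the part that bears it (a point fixed in the world has none). Each returns a list of dicts, best first, with "score" (0 to 1); they miss things now and then, are a little off and sometimes report something else, mostly with a low value. They report only what shows in the picture. A call takes as long as a camera call.
- ctrl.outline_of(camera, target): "region" (420x560 bool, what is visible of it) and "position" ([column, row] in pixels, amid what is visible of it).
The state is a dict: "time_s": time; "q": joint angles; "dq": joint speeds; "joint_efforts": joint torques, N m; "eef_pos": TCP position; "eef_rot": TCP orientation; "wrist_force": force on the tool from outside, world axes, zero at the start; "torque": the same for the moment, N m; "opening": opening from 0.0 (shut) to 1.0 (fully open); "grasp_force": force on a finger pad.
Only numpy, scipy, OpenCV 4.12 (cv2) and the standard library are available. Lean on these libraries where they do the work, as an engineer would, in place of code of your own. Each camera call takes 0.05 s, during which the arm holds its last target. There are 200 camera calls.

## Working session

There is one attempt and no reset: what is moved stays moved. The work goes in short steps, Python scripts to look and compute and a tool call to move; the robot and the scene stay as the last step left them, time stands still between calls to the robot, and variables do not carry over. Pictures are saved under pics/ and viewed, at most 10 in all, crops included, and the job is handed in when it is done.

Besides the shell and the picture viewer there is one more tool, called after ">>>" by a JSON object that holds its "api" and its "payload", one argument or row to a line. apply_moves: Moves the arm, as the interface text tells. Its arguments: {"type":"object","properties":{"moves":{"type":"array"}},"required":["moves"]}

```bash
mkdir -p pics
cat > h.py <<'E'
import numpy as np, cv2, sys
from bench import ctrl
def shot(cam,fn=None):
    p,d=ctrl.camera(cam)
    if fn: cv2.imwrite('pics/'+fn,cv2.cvtColor(p,cv2.COLOR_RGB2BGR))
    return p,d
def w(cam,u,v,z):
    P=ctrl.camera_params(cam);K=P['K'];T=np.array(P['cam_to_world'])
    return (T@np.array([(u-K[0][2])/K[0][0]*z,(v-K[1][2])/K[1][1]*z,z,1]))[:3]
def onplane(cam,u,v,h):
    a=w(cam,u,v,0.);b=w(cam,u,v,1.);return a+(b-a)*(h-a[2])/(b[2]-a[2])
def cloud(cam,d):
    P=ctrl.camera_params(cam);K=np.array(P['K']);T=np.array(P['cam_to_world'])
    v,u=np.mgrid[:420,:560]
    c=np.stack([(u-K[0,2])/K[0,0]*d,(v-K[1,2])/K[1,1]*d,d],-1)
    return c@T[:3,:3].T+T[:3,3]
E
python3 - <<'E'
from h import *
for c in('top','side'):
    p,d=shot(c,c+'1.png'); C=cloud(c,d)
    print(c,np.round(ctrl.camera_params(c)['cam_to_world'],3).tolist(),ctrl.camera_params(c)['K'][0][0])
    for n in('sticker','plunger_knob','fine_grip','drawer_bar','power_switch_tip','grinder','dosing_tin_mid','bean_jar_mid','mug_mid','milk_jug_mid'):
        r=ctrl.outline_of(c,n)
        for k in r[:2]:
            m=k['region']&(d>0)
            print(n,round(k['score'],2),np.round(k['position']),m.sum(),np.round(np.median(C[m],0),3) if m.any() else '')
print(ctrl.get_obs())
E
```

```text
top [[0.026, -0.99, 0.139, 0.459], [-1.0, -0.026, 0.005, 0.01], [-0.001, -0.14, -0.99, 1.116], [0.0, 0.0, 0.0, 1.0]] 413.9213107344022
plunger_knob 0.69 [194. 189.] 164 [0.612 0.186 0.271]
fine_grip 0.87 [215. 163.] 460 [0.665 0.148 0.252]
drawer_bar 0.92 [234. 228.] 983 [0.549 0.123 0.051]
power_switch_tip 0.63 [216. 169.] 1862 [0.657 0.152 0.227]
grinder 0.58 [243. 172.] 11488 [0.661 0.097 0.178]
dosing_tin_mid 0.56 [350. 210.] 583 [ 0.596 -0.176  0.076]
dosing_tin_mid 0.39 [151. 186.] 1660 [0.639 0.317 0.146]
bean_jar_mid 0.61 [235. 226.] 987 [0.549 0.122 0.051]
bean_jar_mid 0.57 [148. 188.] 1624 [0.639 0.316 0.146]
mug_mid 0.83 [165. 232.] 1115 [0.531 0.3   0.033]
milk_jug_mid 0.8 [341. 158.] 911 [ 0.751 -0.161  0.04 ]
side [[-0.215, 0.931, -0.294, 0.855], [0.976, 0.203, -0.073, 0.087], [-0.008, -0.302, -0.953, 0.968], [0.0, 0.0, 0.0, 1.0]] 413.7706213717257
sticker 0.31 [399. 220.] 1479 [0.524 0.297 0.047]
plunger_knob 0.83 [364. 216.] 237 [0.619 0.189 0.27 ]
fine_grip 0.69 [339. 236.] 794 [0.667 0.149 0.252]
fine_grip 0.68 [304. 256.] 15189 [0.7   0.097 0.183]
drawer_bar 0.63 [
[... 650 characters left out ...]
1, 'q': array([ 1.07370515e+00,  1.80817550e-01,  1.60699882e+00, -7.47928632e-06,
        1.35381580e+00, -2.06291169e-01]), 'dq': array([-1.44450204e-03,  7.85605282e-04, -2.70269141e-05, -5.20711420e-04,
        5.59007986e-04, -2.01648593e-03]), 'joint_efforts': array([ 1.06175183e-03, -4.44832313e+01, -3.51693928e+01, -1.40267343e-04,
        3.98540315e-04, -2.25666508e-05]), 'eef_pos': array([0.16484771, 0.5508713 , 0.23127915]), 'eef_rot': array([-3.37880924e-06,  1.44887428e-01,  9.89448146e-01, -1.98090429e-05]), 'wrist_force': array([ 0.0117843 , -0.36187539,  1.23188319]), 'torque': array([-0.03272504, -0.00693304, -0.06318785]), 'grasp_force': 0.0, 'opening': 0.9969552717506149}
```

Run:
```python
from h import *
a=cv2.imread('pics/top1.png')[110:260,130:390];b=cv2.imread('pics/side1.png')[150:300,170:430]
cv2.imwrite('pics/c1.png',np.vstack([cv2.resize(x,None,fx=2,fy=2,interpolation=3) for x in(a,b)]))
for c in('top','side'):
    p,d=shot(c);C=cloud(c,d)
    m=(abs(C[...,2]-.204)<.004)&(np.hypot(C[...,0]-.667,C[...,1]-.15)<.12)
    P=C[m];
    hull=cv2.convexHull((P[:,:2]*1000).astype(np.float32))
    print(c,'plate',cv2.minEnclosingCircle(hull))
    m=(abs(C[...,2]-.142)<.004)&(C[...,1]<.1)&(C[...,1]>-.15);P=C[m]
    print('housing',m.sum(),cv2.minAreaRect((P[:,:2]*1000).astype(np.float32)))
    m=(abs(C[...,2]-.184)<.004)&(abs(C[...,1]-.15)<.15)&(C[...,0]>.55);P=C[m]
    print('tower',m.sum(),cv2.minAreaRect((P[:,:2]*1000).astype(np.float32)))
```

```text
top plate ((667.2101440429688, 149.3983154296875), 88.02252960205078)
housing 2897 ((702.1477661132812, 28.015830993652344), (192.71722412109375, 180.60665893554688), 13.297537803649902)
tower 2526 ((830.7457885742188, 162.78094482421875), (502.1077575683594, 221.21292114257812), 14.011463165283203)
side plate ((667.5360717773438, 150.2480926513672), 88.11641693115234)
housing 4566 ((422.8528747558594, 1.7745361328125), (781.367431640625, 168.12550354003906), 2.0593104362487793)
tower 1773 ((771.4605712890625, 175.11996459960938), (387.6370544433594, 166.38246154785156), 13.54050350189209)
```

View pics/c1.png

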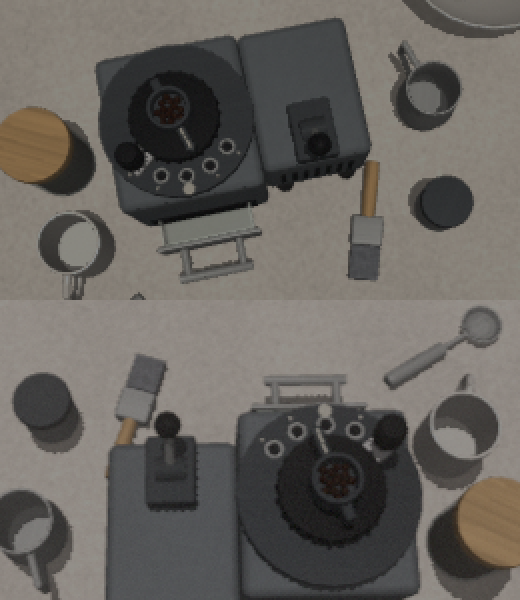

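Run:
```python
from h import *
A=np.array([.6674,.1498])
for c,box in(('top',(195,215,210,240)),('side',(190,215,320,345))):
    p,d=shot(c);g=p.astype(int).min(-1);C=cloud(c,d)
    r0,r1,c0,c1=box;s=g[r0:r1,c0:c1];print(c);
    v,u=np.nonzero(s>s.max()-40);print(s.max(),len(v))
    q=onplane(c,u.mean()+c0,v.mean()+r0,.204)[:2]-A
    print('sticker',np.hypot(*q),np.degrees(np.arctan2(q[1],q[0])))
    # knob top
    m=(abs(C[...,2]-.272)<.003)&(np.hypot(C[...,0]-.615,C[...,1]-.187)<.03)
    P=C[m][:,:2]; k=np.array(cv2.minEnclosingCircle((P*1000).astype(np.float32))[0])/1000
    q=k-A;print('knob',k,P.mean(0),np.hypot(*q),np.degrees(np.arctan2(q[1],q[0])))
    # ball
    m=(C[...,2]>.212)&(C[...,2]<.235)&(np.hypot(C[...,0]-.645,C[...,1]+.01)<.03)
    P=C[m];f=np.linalg.lstsq(np.c_[2*P,np.ones(len(P))],(P**2).sum(1),rcond=None)[0];print('ball',f[:3],P.mean(0),len(P)); 
    # tower/housing edges: normal directions
    # wings z 250-258 beyond barrel
    r=np.hypot(C[...,0]-A[0],C[...,1]-A[1]);m=(abs(C[...,2]-.255)<.004)&(r>.027)&(r<.056)
    P=C[m][:,:2]-A
    th=np.degrees(np.arctan2(P[:,1],P[:,0]));rr=np.hypot(*P.T);print('wings',np.histogram(th,36,(-180,180))[0]);
    for x in range(-180,180,10):
        k=(th>=x)&(th<x+10)
        if k.sum(): print(x,k.sum(),rr[k].max().round(3),end=';')
    # drawer bar
    m=(abs(C[...,2]-.054)<.006)&(abs(C[...,0]-.52)<.06)&(abs(C[...,1]-.11)<.08);P=C[m][:,:2]
    print('\nbar',len(P),cv2.minAreaRect((P*1000).astype(np.float32)))
```

```text
top
116 67
sticker 0.07217776310974504 -166.92989116320524
knob [0.61446631 0.18907729] [0.61430875 0.18890476] 0.06591419318389168 143.42424519470077
ball [ 0.63986274 -0.01281108  0.21978386] [ 0.63850427 -0.01262151  0.22708153] 112
wings [ 0  1 24 32  1  0  0  0  0  0  0  0  0  0  0  0  0  0  0  0  9 12  1  0
  0  0  0  0  0  0  0  0  1  0  0  0]
-170 1 0.028;-160 24 0.053;-150 32 0.053;-140 1 0.031;20 9 0.036;30 12 0.037;40 1 0.027;140 1 0.054;
bar 312 ((539.0646362304688, 117.78680419921875), (83.66805267333984, 127.74858856201172), 12.977253913879395)
side
137 246
sticker 0.09484462794803118 -169.67534058577948
knob [0.61554883 0.18936272] [0.61529938 0.18954433] 0.06522079864201036 142.65617809086433
ball [ 0.64043935 -0.01177346  0.22001646] [ 0.64259615 -0.01084523  0.22691134] 143
wings [ 0  1 33 45  1  0  0  0  0  0  0  0  0  0  0  0  0  0  0  0 17 20  2  0
  0  0  0  0  0  0  0  4  6  0  0  0]
-170 1 0.03;-160 33 0.052;-150 45 0.051;-140 1 0.028;20 17 0.038;30 20 0.038;40 2 0.034;130 4 0.056;140 6 0.056;
bar 274 ((514.9385986328125, 115.00923156738281), (34.83960723876953, 94.10250091552734), 13.638221740722656)
```

The crop shows the sticker (top picture about 224,204) by the middle, straight-ahead hole (collar at 0.872). Geometry agrees: axis (0.667, 0.150), yaw about 13°, knob at bearing 143° and radius 66 mm. The pointer wing stands about +67° from the knob.

```bash
cat >> h.py <<'E'
def pose():
    o=ctrl.get_obs();w_,x,y,z=o['eef_rot']
    yy=np.array([2*(x*y-w_*z),1-2*(x*x+z*z)]);tilt=np.degrees(np.arccos(-(1-2*(x*x+y*y))))
    return np.array(o['eef_pos']),np.degrees(np.arctan2(yy[1],yy[0])),tilt,o
def rows(p,a,q,b,n):
    "n rows from p,a to q,b (straight line, tool down)"
    dv=(np.array(q)-p)*1000/n;t=(b-a)/n
    for i in range(n):
        r=np.radians(a+t*i);X=np.array([-np.sin(r),np.cos(r)]);Y=np.array([np.cos(r),np.sin(r)])
        print([round(float(v),1) for v in(X@dv[:2],Y@dv[:2],-dv[2])],round(-t,2))
A=np.array([.6674,.1498]);YAW=13.2
def G(x,y):
    r=np.radians(YAW);return A+np.array([np.cos(r)*x-np.sin(r)*y,np.sin(r)*x+np.cos(r)*y])/1000
E
python3 - <<'E'
from h import *
p,a,t,o=pose();print(p,a,t)
q=p+[0,0,.1];rows(p,a,q,a,2);print();rows(q,a,[.615,.1892,.33],53.2,13)
E
```

```text
[0.16485663 0.55087837 0.23129712] 73.33813262330372 0.0007023781536804661
[0.0, 0.0, -50.0] -0.0
[0.0, 0.0, -50.0] -0.0

[-41.1, -16.7, 0.1] 1.55
[-41.6, -15.6, 0.1] 1.55
[-42.0, -14.5, 0.1] 1.55
[-42.4, -13.3, 0.1] 1.55
[-42.7, -12.2, 0.1] 1.55
[-43.0, -11.0, 0.1] 1.55
[-43.3, -9.9, 0.1] 1.55
[-43.6, -8.7, 0.1] 1.55
[-43.8, -7.5, 0.1] 1.55
[-44.0, -6.3, 0.1] 1.55
[-44.1, -5.1, 0.1] 1.55
[-44.2, -3.9, 0.1] 1.55
[-44.3, -2.7, 0.1] 1.55
```

>>> {"api": "apply_moves", "payload": {
  "moves": [
    {"jaw": 1, "offset": [0, 0, -50], "rot": [0, 0, 0]},
    {"jaw": 1, "offset": [0, 0, -50], "rot": [0, 0, 0]},
    {"jaw": 1, "offset": [-41, -16.7, 0], "rot": [0, 0, 1.55]},
    {"jaw": 1, "offset": [-41.6, -15.6, 0], "rot": [0, 0, 1.55]},
    {"jaw": 1, "offset": [-42, -14.5, 0], "rot": [0, 0, 1.55]}
  ]
}}

```text
time_s: 1.92
eef_pos: [0.2694, 0.4666, 0.3315]
eef_rot: [0.0, 0.185, 0.983, 0.0]
wrist_force: [-0.1, -0.3, 0.1]
opening: 0.997
grasp_force: 0.0
```

>>> {"api": "apply_moves", "payload": {
  "moves": [
    {"jaw": 1, "offset": [-42.4, -13.3, 0], "rot": [0, 0, 1.55]},
    {"jaw": 1, "offset": [-42.7, -12.2, 0], "rot": [0, 0, 1.55]},
    {"jaw": 0.8, "offset": [-43, -11, 0], "rot": [0, 0, 1.55]},
    {"jaw": 0.8, "offset": [-43.3, -9.9, 0], "rot": [0, 0, 1.55]},
    {"jaw": 0.8, "offset": [-43.6, -8.7, 0], "rot": [0, 0, 1.55]}
  ]
}}

```text
time_s: 2.55
eef_pos: [0.4428, 0.3273, 0.3314]
eef_rot: [0.0, 0.251, 0.968, 0.0]
wrist_force: [0.5, 0.5, -0.3]
opening: 0.794
grasp_force: 0.0
```

>>> {"api": "apply_moves", "payload": {
  "moves": [
    {"jaw": 0.8, "offset": [-43.8, -7.5, 0], "rot": [0, 0, 1.55]},
    {"jaw": 0.8, "offset": [-44, -6.3, 0], "rot": [0, 0, 1.55]},
    {"jaw": 0.8, "offset": [-44, -5.1, 0], "rot": [0, 0, 1.55]},
    {"jaw": 0.8, "offset": [-44.2, -3.9, 0], "rot": [0, 0, 1.55]},
    {"jaw": 0.8, "offset": [-44.3, -2.7, 0], "rot": [0, 0, 1.55]}
  ]
}}

```text
time_s: 3.18
eef_pos: [0.6158, 0.1884, 0.3313]
eef_rot: [-0.0, 0.316, 0.949, 0.0]
wrist_force: [-0.8, 0.3, 0.3]
opening: 0.8
grasp_force: 0.0
```

Run:
```python
from h import *
p,a,t,o=pose();print(p,a,t,o['opening'],o['time_s'],o['wrist_force'],ctrl.pinch_z)
rows(p,a,[.615,.1892,.237],53.2,3)
```

```text
[0.61584003 0.18836376 0.33126703] 53.133381284683644 0.008002109091402025 0.7998687369559712 3.175 [-0.82418811  0.27748654  0.26173562] 0.0187
[0.4, 0.1, 31.4] -0.02
[0.4, 0.1, 31.4] -0.02
[0.4, 0.1, 31.4] -0.02
```

>>> {"api": "apply_moves", "payload": {
  "moves": [
    {"jaw": 0.8, "offset": [1, 0, 32], "rot": [0, 0, 0]},
    {"jaw": 0.8, "offset": [0, 0, 32], "rot": [0, 0, 0]},
    {"jaw": 0.8, "offset": [0, 0, 31], "rot": [0, 0, 0]},
    {"jaw": 0, "offset": [0, 0, 0], "rot": [0, 0, 0]},
    {"jaw": 0, "offset": [0, 0, 0], "rot": [0, 0, 0]}
  ]
}}

```text
time_s: 3.8
eef_pos: [0.6146, 0.1901, 0.2377]
eef_rot: [0.001, 0.316, 0.949, 0.0]
wrist_force: [0.6, -0.5, 1.1]
opening: 0.378
grasp_force: 0.0
```

>>> {"api": "apply_moves", "payload": {
  "moves": [
    {"jaw": 0, "offset": [0, 0, 0], "rot": [0, 0, 0]},
    {"jaw": 0, "offset": [0, 0, 0], "rot": [0, 0, 0]},
    {"jaw": 0, "offset": [0, 0, -4], "rot": [0, 0, 0]},
    {"jaw": 0, "offset": [0, 0, 0], "rot": [0, 0, 0]},
    {"jaw": 0, "offset": [0, 0, 0], "rot": [0, 0, 0]}
  ]
}}

```text
time_s: 4.42
eef_pos: [0.614, 0.1896, 0.2394]
eef_rot: [-0.0, 0.316, 0.949, -0.0]
wrist_force: [4.0, -1.9, -5.9]
opening: 0.289
grasp_force: 59.2
```

>>> {"api": "apply_moves", "payload": {
  "moves": [
    {"jaw": 0, "offset": [0, 0, -4], "rot": [0, 0, 0]},
    {"jaw": 0, "offset": [0, 0, -4], "rot": [0, 0, 0]},
    {"jaw": 0, "offset": [0, 0, -2.5], "rot": [0, 0, 0]},
    {"jaw": 0, "offset": [0, 0, 0], "rot": [0, 0, 0]},
    {"jaw": 0, "offset": [0, 0, 0], "rot": [0, 0, 0]}
  ]
}}

```text
time_s: 5.05
eef_pos: [0.6139, 0.1897, 0.2505]
eef_rot: [-0.0, 0.316, 0.949, -0.0]
wrist_force: [4.1, -3.8, -9.1]
opening: 0.29
grasp_force: 59.3
```

Run:
```python
from h import *
p,a,t,o=pose();print(p,a,t,o['opening'],o['time_s'],o['wrist_force'],o['torque'])
r=p[:2]-A;R=np.hypot(*r);th=np.degrees(np.arctan2(r[1],r[0]));print(R,th)
R=.066
# arc rows: 10 rows of 5 deg, a follows
n=10;P=p
for i in range(1,n+1):
    x=np.radians(th+(193.2-th)*i/n);q=np.r_[A+R*np.array([np.cos(x),np.sin(x)]),p[2]]
    rows(P,a+(193.2-th)*(i-1)/n,q,a+(193.2-th)*i/n,1);P=q
```

```text
[0.61390615 0.18969115 0.25048503] 53.17783882526977 0.03394889745063565 0.2900959972083018 5.05 [ 4.14782732 -3.82755618 -9.14202089] [-0.52962239 -0.75227501 -0.03615415]
0.06673002249802688 143.28757066880704
[-1.0, -5.7, -0.0] -4.99
[-0.3, -5.7, -0.0] -4.99
[-0.3, -5.7, -0.0] -4.99
[-0.3, -5.7, -0.0] -4.99
[-0.3, -5.7, -0.0] -4.99
[-0.3, -5.7, -0.0] -4.99
[-0.3, -5.7, -0.0] -4.99
[-0.3, -5.7, -0.0] -4.99
[-0.3, -5.7, -0.0] -4.99
[-0.3, -5.7, -0.0] -4.99
```

>>> {"api": "apply_moves", "payload": {
  "moves": [
    {"jaw": 0, "offset": [-1, -5.7, 0], "rot": [0, 0, -5]},
    {"jaw": 0, "offset": [-0.3, -5.7, 0], "rot": [0, 0, -5]},
    {"jaw": 0, "offset": [-0.3, -5.7, 0], "rot": [0, 0, -5]},
    {"jaw": 0, "offset": [-0.3, -5.7, 0], "rot": [0, 0, -5]},
    {"jaw": 0, "offset": [-0.3, -5.7, 0], "rot": [0, 0, -5]}
  ]
}}

```text
time_s: 5.68
eef_pos: [0.6027, 0.1643, 0.2505]
eef_rot: [-0.0, 0.101, 0.995, 0.001]
wrist_force: [4.1, 0.1, -8.9]
opening: 0.283
grasp_force: 59.5
```

>>> {"api": "apply_moves", "payload": {
  "moves": [
    {"jaw": 0, "offset": [-0.3, -5.7, 0], "rot": [0, 0, -5]},
    {"jaw": 0, "offset": [-0.3, -5.7, 0], "rot": [0, 0, -5]},
    {"jaw": 0, "offset": [-0.3, -5.7, 0], "rot": [0, 0, -5]},
    {"jaw": 0, "offset": [-0.3, -5.7, 0], "rot": [0, 0, -5]},
    {"jaw": 0, "offset": [-0.3, -5.7, 0], "rot": [0, 0, -5]}
  ]
}}

```text
time_s: 6.3
eef_pos: [0.6029, 0.1365, 0.2503]
eef_rot: [-0.001, -0.117, 0.993, 0.001]
wrist_force: [1.7, 2.3, -8.5]
opening: 0.287
grasp_force: 59.5
```

Run:
```python
from h import *
p,a,t,o=pose();print(p,a,t,o['opening'],o['time_s'],o['wrist_force'],o['torque'])
r=p[:2]-A;R=np.hypot(*r);th=np.degrees(np.arctan2(r[1],r[0]))%360;print(R,th)
x=np.radians(193.2);rows(p,a,np.r_[A+.066*np.array([np.cos(x),np.sin(x)]),p[2]],a,1)
C=cloud('side',shot('side','s2.png')[1])
```

```text
[0.60289397 0.1364827  0.25032664] 103.40659449655982 0.1473617302665559 0.28747975023114924 6.3 [ 1.72583364  2.32207659 -8.53694946] [ 0.14545652 -0.39853733  0.01689032]
0.06586637070457603 191.6648529461749
[0.2, -1.8, -0.0] -0.0
```

>>> {"api": "apply_moves", "payload": {
  "moves": [
    {"jaw": 0, "offset": [0, -1, 0], "rot": [0, 0, 0]},
    {"jaw": 0, "offset": [0, 0, 0], "rot": [0, 0, 0]},
    {"jaw": 0, "offset": [0, 0, 4], "rot": [0, 0, 0]},
    {"jaw": 0, "offset": [0, 0, 5], "rot": [0, 0, 0]},
    {"jaw": 0, "offset": [0, 0, 0], "rot": [0, 0, 0]}
  ]
}}

```text
time_s: 6.98
eef_pos: [0.6036, 0.1344, 0.2413]
eef_rot: [-0.0, -0.115, 0.993, 0.0]
wrist_force: [-0.5, 0.4, -5.9]
opening: 0.289
grasp_force: 59.7
```

>>> {"api": "apply_moves", "payload": {
  "moves": [
    {"jaw": 0, "offset": [0, 0, 3], "rot": [0, 0, 0]},
    {"jaw": 0.7, "offset": [0, 0, 0], "rot": [0, 0, 0]},
    {"jaw": 0.7, "offset": [0, 0, 0], "rot": [0, 0, 0]},
    {"jaw": 0.7, "offset": [0, 0, 0], "rot": [0, 0, 0]},
    {"jaw": 0.7, "offset": [0, 0, -30], "rot": [0, 0, 0]}
  ]
}}

```text
time_s: 7.6
eef_pos: [0.6027, 0.1342, 0.2669]
eef_rot: [-0.002, -0.115, 0.993, 0.0]
wrist_force: [-0.3, 0.2, 0.1]
opening: 0.702
grasp_force: 0.0
```

>>> {"api": "apply_moves", "payload": {
  "moves": [
    {"jaw": 0.7, "offset": [0, 0, -40], "rot": [0, 0, 0]},
    {"jaw": 0.7, "offset": [60, 0, -20], "rot": [0, 0, 0]},
    {"jaw": 0.7, "offset": [60, 0, -20], "rot": [0, 0, 0]},
    {"jaw": 0.7, "offset": [60, 0, 0], "rot": [0, 0, 0]},
    {"jaw": 0.7, "offset": [0, 0, 0], "rot": [0, 0, 0]}
  ]
}}

```text
time_s: 8.22
eef_pos: [0.4272, 0.0934, 0.3493]
eef_rot: [0.001, -0.115, 0.993, -0.0]
wrist_force: [0.6, 0.1, 0.0]
opening: 0.701
grasp_force: 0.0
```

```bash
cat > ring.py <<'E'
from h import *
import sys
tag=sys.argv[1];out=[]
for c in('top','side'):
    p,d=shot(c);C=cloud(c,d)
    r=np.hypot(C[...,0]-A[0],C[...,1]-A[1])
    m=(C[...,2]>.266)&(C[...,2]<.3)&(r>.045)&(r<.09);P=C[m]
    if len(P): 
        k=np.array(cv2.minEnclosingCircle((P[:,:2]*1000).astype(np.float32))[0])/1000;q=k-A
        print(c,'knob',k,np.median(P[:,2]),len(P),np.hypot(*q),np.degrees(np.arctan2(q[1],q[0]))%360)
    m=(abs(C[...,2]-.255)<.004)&(r>.028)&(r<.056);P=C[m][:,:2]
    th=np.degrees(np.arctan2(P[:,1]-A[1],P[:,0]-A[0]))
    print(np.histogram(th%360,36,(0,360))[0])
    # axis of wings by pca
    v,u=np.nonzero(m);l=cv2.fitLine(P.astype(np.float32),cv2.DIST_HUBER,0,.001,.001).ravel();print('line',l,np.degrees(np.arctan2(l[1],l[0]))%180)
    K=ctrl.camera_params(c);T=np.linalg.inv(K['cam_to_world']);x=T@np.array([*A,.255,1]);x=np.array(K['K'])@x[:3];x=(x[:2]/x[2]).astype(int)
    s=cv2.cvtColor(p,cv2.COLOR_RGB2BGR)[x[1]-55:x[1]+45,x[0]-60:x[0]+60];print('origin',x-[60,55]);out.append(cv2.resize(s,None,fx=4,fy=4,interpolation=3))
cv2.imwrite(f'pics/{tag}.png',cv2.resize(np.hstack(out),(800,333)))
p,a,t,o=pose();print(p,a,o['time_s'],o['wrist_force'])
E
python3 ring.py r1
```

```text
top knob [0.60295526 0.13353877] 0.2719222620244272 122 0.06646466634370675 194.16172581206666
[ 0  0  0  0  0  0  0  7 11  3  0  0  0  0  0  0  0  0  0  0  0  0  0  0
  0 27 31  2  0  0  0  0  0  0  0  0]
line [0.14310351 0.9897077  0.663722   0.12888809] 81.77252
origin [153 108]
side knob [0.6040235  0.13456895] 0.2711542778891045 167 0.06518102243696473 193.51341400574253
[ 0  0  0  0  0  0  0 15 17  2  0  0  0  0  0  0  0  0  4  7  2  0  0  0
  0 24 55  2  0  0  0  0  0  0  0  0]
line [0.12348577 0.99234635 0.6662216  0.12937258] 82.90668
origin [277 183]
[0.43046116 0.09351137 0.34953739] 103.16666614800582 8.325 [0.71725047 0.71698735 0.28697895]
```

View pics/r1.png

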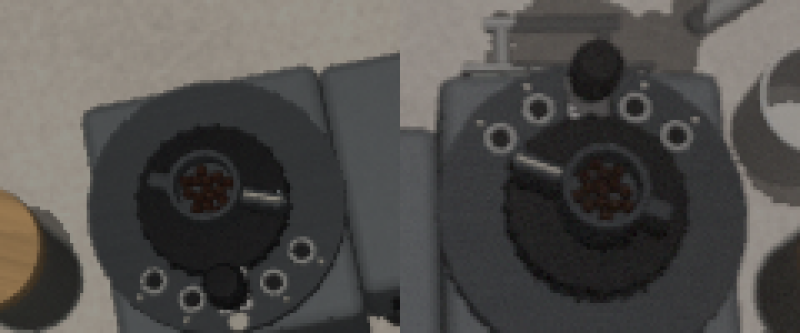

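The pin is home: the knob's top is back at z 0.272, over the middle hole beside the sticker. The pointer bears about 262° and the knob about 193.5°.

Run:
```python
from h import *
p,a,t,o=pose()
rows(p,a,[*A,.335],172.3,8)
```

```text
[-30.4, 0.1, 1.8] -8.64
[-30.1, -4.5, 1.8] -8.64
[-29.1, -8.9, 1.8] -8.64
[-27.4, -13.2, 1.8] -8.64
[-25.1, -17.2, 1.8] -8.64
[-22.3, -20.8, 1.8] -8.64
[-18.9, -23.9, 1.8] -8.64
[-15.1, -26.4, 1.8] -8.64
```

>>> {"api": "apply_moves", "payload": {
  "moves": [
    {"jaw": 0.75, "offset": [-30.4, 0, 1.8], "rot": [0, 0, -8.6]},
    {"jaw": 0.75, "offset": [-30, -4.5, 1.8], "rot": [0, 0, -8.6]},
    {"jaw": 0.75, "offset": [-29, -9, 1.8], "rot": [0, 0, -8.6]},
    {"jaw": 0.75, "offset": [-27.4, -13.2, 1.8], "rot": [0, 0, -8.6]},
    {"jaw": 0.75, "offset": [-25, -17.2, 1.8], "rot": [0, 0, -8.6]}
  ]
}}

```text
time_s: 8.95
eef_pos: [0.5805, 0.1287, 0.3384]
eef_rot: [-0.0, -0.473, 0.881, 0.0]
wrist_force: [0.5, -0.6, 0.2]
opening: 0.753
grasp_force: 0.0
```

>>> {"api": "apply_moves", "payload": {
  "moves": [
    {"jaw": 0.75, "offset": [-22.3, -20.8, 1.8], "rot": [0, 0, -8.6]},
    {"jaw": 0.75, "offset": [-19, -24, 1.8], "rot": [0, 0, -8.6]},
    {"jaw": 0.75, "offset": [-15, -26.4, 1.8], "rot": [0, 0, -8.6]},
    {"jaw": 0.75, "offset": [0, 0, 0], "rot": [0, 0, 0]},
    {"jaw": 0.75, "offset": [0, 0, 0], "rot": [0, 0, 0]}
  ]
}}

```text
time_s: 9.57
eef_pos: [0.6673, 0.1491, 0.3328]
eef_rot: [-0.001, -0.655, 0.755, 0.0]
wrist_force: [-1.4, -0.2, 0.1]
opening: 0.75
grasp_force: 0.0
```

Run:
```python
from h import *
p,a,t,o=pose();print(p,a,t)
rows(p,a,[*A,.235],172.3,2)
```

```text
[0.66734771 0.14908375 0.33276859] 171.89571249510365 0.08535090524767383
[-0.4, 0.0, 48.9] -0.2
[-0.4, 0.0, 48.9] -0.2
```

>>> {"api": "apply_moves", "payload": {
  "moves": [
    {"jaw": 0.75, "offset": [-0.5, 0, 49], "rot": [0, 0, -0.4]},
    {"jaw": 0.75, "offset": [0, 0, 30], "rot": [0, 0, 0]},
    {"jaw": 0.75, "offset": [0, 0, 19], "rot": [0, 0, 0]},
    {"jaw": 0.75, "offset": [0, 0, 0], "rot": [0, 0, 0]},
    {"jaw": 0.5, "offset": [0, 0, 0], "rot": [0, 0, 0]}
  ]
}}

```text
time_s: 10.2
eef_pos: [0.668, 0.1495, 0.238]
eef_rot: [0.001, -0.659, 0.753, -0.001]
wrist_force: [-2.8, -0.4, 6.1]
opening: 0.552
grasp_force: 13.5
```

>>> {"api": "apply_moves", "payload": {
  "moves": [
    {"jaw": 0.4, "offset": [0, 0, 0], "rot": [0, 0, 0]},
    {"jaw": 0.4, "offset": [0, 0, 0], "rot": [0, 0, 0]},
    {"jaw": 0.4, "offset": [0, 0, 0], "rot": [0, 0, 0]},
    {"jaw": 0.4, "offset": [0, 0, 0], "rot": [0, 0, 0]},
    {"jaw": 0.4, "offset": [0, 0, 0], "rot": [0, 0, 0]}
  ]
}}

```text
time_s: 10.82
eef_pos: [0.6679, 0.1495, 0.2384]
eef_rot: [0.001, -0.659, 0.753, -0.001]
wrist_force: [-2.8, -0.0, 5.9]
opening: 0.533
grasp_force: 62.1
```

Run:
```python
from h import *
p,a,t,o=pose();print(p,a,t,o['opening'],o['grasp_force'],o['wrist_force'],o['torque'],o['time_s'])
```

```text
[0.66790799 0.14954072 0.23837661] 172.38444090149088 0.18572491697440882 0.5325657700622978 62.12544199079275 [-2.84668737 -0.01065037  5.94679081] [-0.01685738  0.3906133  -0.00745576] 10.825
```

>>> {"api": "apply_moves", "payload": {
  "moves": [
    {"jaw": 0.4, "offset": [0, 0, 0], "rot": [0, 0, 5]},
    {"jaw": 0.4, "offset": [0, 0, 0], "rot": [0, 0, 8]},
    {"jaw": 0.4, "offset": [0, 0, 0], "rot": [0, 0, 8]},
    {"jaw": 0.4, "offset": [0, 0, 0], "rot": [0, 0, 8]},
    {"jaw": 0.4, "offset": [0, 0, 0], "rot": [0, 0, 8]}
  ]
}}

```text
time_s: 11.45
eef_pos: [0.6675, 0.1498, 0.2383]
eef_rot: [0.001, -0.384, 0.923, -0.0]
wrist_force: [-4.1, 0.5, 6.9]
opening: 0.535
grasp_force: 62.2
```

>>> {"api": "apply_moves", "payload": {
  "moves": [
    {"jaw": 0.4, "offset": [0, 0, 0], "rot": [0, 0, 8]},
    {"jaw": 0.4, "offset": [0, 0, 0], "rot": [0, 0, 8]},
    {"jaw": 0.4, "offset": [0, 0, 0], "rot": [0, 0, 8]},
    {"jaw": 0.4, "offset": [0, 0, 0], "rot": [0, 0, 5]},
    {"jaw": 0.4, "offset": [0, 0, 0], "rot": [0, 0, 2.7]}
  ]
}}

```text
time_s: 12.08
eef_pos: [0.6673, 0.1501, 0.2384]
eef_rot: [0.001, -0.118, 0.993, 0.0]
wrist_force: [-4.8, 1.5, 7.2]
opening: 0.536
grasp_force: 62.2
```

Run:
```python
from h import *
p,a,t,o=pose();print(p,a,t,o['opening'],o['grasp_force'],o['wrist_force'],o['torque'],o['time_s'])
```

```text
[0.667257   0.15005441 0.23835007] 103.61058567022948 0.11339392393792078 0.5356466665217994 62.20670789480209 [-4.82314486  1.51490183  7.23640494] [-0.05155706  0.71969681  0.09124613] 12.075
```

Release, lift and look.

>>> {"api": "apply_moves", "payload": {
  "moves": [
    {"jaw": 0.4, "offset": [0, 0, 0], "rot": [0, 0, 0]},
    {"jaw": 0.75, "offset": [0, 0, 0], "rot": [0, 0, 0]},
    {"jaw": 0.75, "offset": [0, 0, 0], "rot": [0, 0, 0]},
    {"jaw": 0.75, "offset": [0, 0, -40], "rot": [0, 0, 0]},
    {"jaw": 0.75, "offset": [0, 0, -60], "rot": [0, 0, 0]}
  ]
}}

```text
time_s: 12.7
eef_pos: [0.6661, 0.1492, 0.334]
eef_rot: [-0.003, -0.119, 0.993, 0.0]
wrist_force: [0.6, 0.4, 0.2]
opening: 0.752
grasp_force: 0.0
```

>>> {"api": "apply_moves", "payload": {
  "moves": [
    {"jaw": 0.75, "offset": [60, 0, -15], "rot": [0, 0, 0]},
    {"jaw": 0.75, "offset": [60, 0, 0], "rot": [0, 0, 0]},
    {"jaw": 0.5, "offset": [60, 0, 0], "rot": [0, 0, 0]},
    {"jaw": 0.2, "offset": [50, 0, 0], "rot": [0, 0, 0]},
    {"jaw": 0, "offset": [0, 0, 0], "rot": [0, 0, 0]}
  ]
}}

```text
time_s: 13.32
eef_pos: [0.4414, 0.0948, 0.3514]
eef_rot: [0.001, -0.119, 0.993, -0.0]
wrist_force: [1.1, 0.8, 1.1]
opening: 0.11
grasp_force: 0.0
```

```bash
python3 ring.py r2
```

```text
top knob [0.60285876 0.13606404] 0.2718483861480805 127 0.06598672310830953 192.01468963057104
[ 7 10  3  0  0  0  0  0  0  0  0  0  0  0  0  0  0  0 14 33  7  0  0  0
  0  0  0  0  0  0  0  0  0  0  0  0]
line [0.97235775 0.23349594 0.64797723 0.14486966] 13.502979
origin [153 108]
side knob [0.60294336 0.13694595] 0.27139953538764006 167 0.06572583232982834 191.2780638582594
[12 18  7  0  0  0  0  0  0  0  0  0  0  0  0  0  0  0 30 54  2  0  0  0
  0  0  0  0  0  0  0  0  0  0  0  0]
line [0.9723039  0.23372012 0.64981604 0.14611948] 13.51619
origin [277 183]
[0.44404109 0.09490006 0.35160282] 103.65917449684008 13.425 [ 0.30212821  0.65521118 -0.3147102 ]
```

View pics/r2.png

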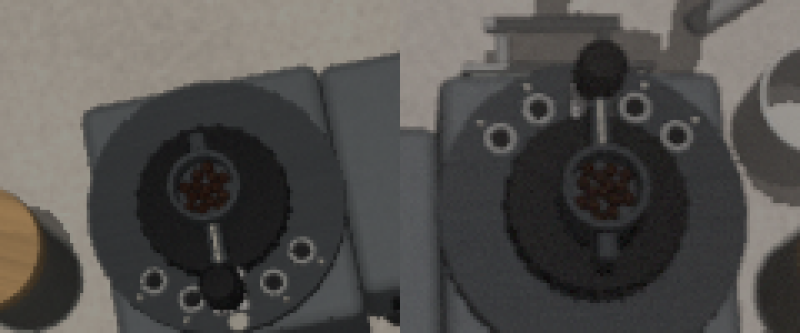

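The collar shifted within its hole play (knob now about 191.6°), so the pointer is off by about 2°. I'll regrip and correct it.

Run:
```python
from h import *
p,a,t,o=pose()
rows(p,a,[*A,.352],103.7,4);print(p,a)
```

```text
[-57.5, 0.2, -0.1] -0.01
[-57.5, 0.1, -0.1] -0.01
[-57.5, 0.1, -0.1] -0.01
[-57.5, 0.1, -0.1] -0.01
[0.44404109 0.09490006 0.35160282] 103.65917449684008
```

>>> {"api": "apply_moves", "payload": {
  "moves": [
    {"jaw": 0.75, "offset": [-57.5, 0, 0], "rot": [0, 0, 0]},
    {"jaw": 0.75, "offset": [-57.5, 0, 0], "rot": [0, 0, 0]},
    {"jaw": 0.75, "offset": [-57.5, 0, 0], "rot": [0, 0, 0]},
    {"jaw": 0.75, "offset": [-57.5, 0, 0], "rot": [0, 0, 0]},
    {"jaw": 0.75, "offset": [0, 0, 0], "rot": [0, 0, 0]}
  ]
}}

```text
time_s: 14.05
eef_pos: [0.6705, 0.15, 0.3443]
eef_rot: [-0.004, -0.119, 0.993, 0.0]
wrist_force: [-1.6, -0.9, -0.3]
opening: 0.75
grasp_force: 0.0
```

>>> {"api": "apply_moves", "payload": {
  "moves": [
    {"jaw": 0.75, "offset": [0, 0, 50], "rot": [0, 0, 0]},
    {"jaw": 0.75, "offset": [0, 0, 40], "rot": [0, 0, 0]},
    {"jaw": 0.75, "offset": [0, 0, 22], "rot": [0, 0, 0]},
    {"jaw": 0.75, "offset": [0, 0, 0], "rot": [0, 0, 0]},
    {"jaw": 0.4, "offset": [0, 0, 0], "rot": [0, 0, 0]}
  ]
}}

```text
time_s: 14.68
eef_pos: [0.6678, 0.1499, 0.2405]
eef_rot: [0.001, -0.119, 0.993, 0.0]
wrist_force: [-5.9, 15.2, 6.4]
opening: 0.557
grasp_force: 12.8
```

>>> {"api": "apply_moves", "payload": {
  "moves": [
    {"jaw": 0.4, "offset": [0, 0, 0], "rot": [0, 0, 0]},
    {"jaw": 0.4, "offset": [0, 0, 0], "rot": [0, 0, 0]},
    {"jaw": 0.4, "offset": [0, 0, 0], "rot": [0, 0, 0]},
    {"jaw": 0.4, "offset": [0, 0, 0], "rot": [0, 0, 1.8]},
    {"jaw": 0.4, "offset": [0, 0, 0], "rot": [0, 0, 0]}
  ]
}}

```text
time_s: 15.3
eef_pos: [0.6677, 0.1502, 0.241]
eef_rot: [0.001, -0.104, 0.995, 0.0]
wrist_force: [-1.8, 4.5, 5.7]
opening: 0.534
grasp_force: 62.7
```

Run:
```python
from h import *
p,a,t,o=pose();print(p,a,t,o['opening'],o['grasp_force'],o['wrist_force'],o['time_s'])
```

```text
[0.66771461 0.15017164 0.24097497] 101.88810252084257 0.1736297234318914 0.534154603405864 62.678715884685516 [-1.75682551  4.50086995  5.69063183] 15.3
```

>>> {"api": "apply_moves", "payload": {
  "moves": [
    {"jaw": 0.4, "offset": [0, 0, 0], "rot": [0, 0, 0]},
    {"jaw": 0.75, "offset": [0, 0, 0], "rot": [0, 0, 0]},
    {"jaw": 0.75, "offset": [0, 0, 0], "rot": [0, 0, 0]},
    {"jaw": 0.75, "offset": [0, 0, -40], "rot": [0, 0, 0]},
    {"jaw": 0.75, "offset": [0, 0, -60], "rot": [0, 0, 0]}
  ]
}}

```text
time_s: 15.92
eef_pos: [0.666, 0.1488, 0.3369]
eef_rot: [-0.003, -0.103, 0.995, -0.0]
wrist_force: [0.9, 0.3, -0.3]
opening: 0.747
grasp_force: 0.0
```

>>> {"api": "apply_moves", "payload": {
  "moves": [
    {"jaw": 0.75, "offset": [60, 0, -15], "rot": [0, 0, 0]},
    {"jaw": 0.75, "offset": [60, 0, 0], "rot": [0, 0, 0]},
    {"jaw": 0.5, "offset": [60, 0, 0], "rot": [0, 0, 0]},
    {"jaw": 0.2, "offset": [50, 0, 0], "rot": [0, 0, 0]},
    {"jaw": 0, "offset": [0, 0, 0], "rot": [0, 0, 0]}
  ]
}}

```text
time_s: 16.55
eef_pos: [0.4397, 0.1016, 0.3543]
eef_rot: [0.001, -0.103, 0.995, -0.0]
wrist_force: [0.8, -0.3, -0.3]
opening: 0.111
grasp_force: 0.0
```

```bash
python3 ring.py r3
python3 - <<'E'
from h import *
p,a,t,o=pose()
p_,d=shot('side');C=cloud('side',d)
r=np.radians(YAW);D=C[...,:2]-A;L=np.stack([D@[np.cos(r),np.sin(r)],D@[-np.sin(r),np.cos(r)]],-1)
for c in('top','side'):
    C=cloud(c,shot(c)[1]);D=C[...,:2]-A;L=np.stack([D@[np.cos(r),np.sin(r)],D@[-np.sin(r),np.cos(r)]],-1)
    m=(abs(C[...,2]-.053)<.005)&(L[...,0]<-.12)&(L[...,0]>-.21)&(abs(L[...,1])<.06)
    print(c,np.percentile(L[m],[1,10,50,90,99],axis=0).round(4).tolist(),m.sum())
print('front of bar',G(-230,0),G(-134-30,0))
E
```

```text
top knob [0.60239294 0.13580487] 0.2714577037009827 126 0.06649647308602309 192.14955903060866
[ 9 11  0  0  0  0  0  0  0  0  0  0  0  0  0  0  0  0 21 34  2  0  0  0
  0  0  0  0  0  0  0  0  0  0  0  0]
line [0.9812587  0.19269513 0.6472503  0.14553715] 11.110109
origin [153 108]
side knob [0.60286853 0.13684044] 0.27130652977021164 166 0.06581991196027348 191.35540076985703
[16 19  1  0  0  0  0  0  0  0  0  0  0  0  0  0  0  0 34 51  0  0  0  0
  0  0  0  0  0  0  0  0  0  0  0  0]
line [0.97743934 0.21121623 0.6641023  0.14920603] 12.193636
origin [277 183]
[0.44239252 0.10178304 0.35455189] 101.84949507296649 16.65 [ 0.36358644 -0.45222216 -0.0356942 ]
top [[-0.1739, -0.0519], [-0.1692, -0.0432], [-0.1455, -0.0342], [-0.1313, 0.0376], [-0.131, 0.047]] 110
side [[-0.1737, -0.0461], [-0.1708, -0.0391], [-0.1648, -0.005], [-0.1526, 0.0381], [-0.1395, 0.048]] 234
front of bar [0.44347685 0.0972793 ] [0.50773306 0.11235046]
```

Pointer and knob now agree, at about 191.7° each. Next is the drawer, which stands about 34 mm open.

Run:
```python
from h import *
p,a,t,o=pose()
rows(p,a,[*G(-228,0),.036],103.2,7)
print(onplane('side',364,191,.01),onplane('side',410,164,.01),G(-228,0))
```

```text
[-0.2, -0.7, 45.4] -0.19
[-0.2, -0.7, 45.4] -0.19
[-0.2, -0.7, 45.4] -0.19
[-0.2, -0.7, 45.4] -0.19
[-0.2, -0.7, 45.4] -0.19
[-0.2, -0.7, 45.4] -0.19
[-0.2, -0.7, 45.4] -0.19
[0.46958457 0.21530933 0.01      ] [0.37377542 0.31686133 0.01      ] [0.44542401 0.097736  ]
```

>>> {"api": "apply_moves", "payload": {
  "moves": [
    {"jaw": 0, "offset": [0, -0.8, 55], "rot": [0, 0, -0.3]},
    {"jaw": 0, "offset": [0, -0.8, 55], "rot": [0, 0, -0.3]},
    {"jaw": 0, "offset": [0, -0.8, 55], "rot": [0, 0, -0.3]},
    {"jaw": 0, "offset": [0, -0.8, 55], "rot": [0, 0, -0.3]},
    {"jaw": 0, "offset": [0, -0.8, 55], "rot": [0, 0, -0.2]}
  ]
}}

```text
time_s: 17.42
eef_pos: [0.4436, 0.0982, 0.0769]
eef_rot: [0.0, -0.116, 0.993, -0.0]
wrist_force: [1.7, -0.1, 0.6]
opening: 0.004
grasp_force: 0.0
```

>>> {"api": "apply_moves", "payload": {
  "moves": [
    {"jaw": 0, "offset": [0, -0.8, 43], "rot": [0, 0, 0]},
    {"jaw": 0, "offset": [-15, 0, 0], "rot": [0, 0, 0]},
    {"jaw": 0, "offset": [-15, 0, 0], "rot": [0, 0, 0]},
    {"jaw": 0, "offset": [-8, 0, 0], "rot": [0, 0, 0]},
    {"jaw": 0, "offset": [-8, 0, 0], "rot": [0, 0, 0]}
  ]
}}

```text
time_s: 18.05
eef_pos: [0.4895, 0.1082, 0.0374]
eef_rot: [0.001, -0.116, 0.993, -0.0]
wrist_force: [-1.9, -1.5, 1.8]
opening: 0.001
grasp_force: 1.1
```

>>> {"api": "apply_moves", "payload": {
  "moves": [
    {"jaw": 0, "offset": [-6, 0, 0], "rot": [0, 0, 0]},
    {"jaw": 0, "offset": [-6, 0, 0], "rot": [0, 0, 0]},
    {"jaw": 0, "offset": [-6, 0, 0], "rot": [0, 0, 0]},
    {"jaw": 0, "offset": [-4, 0, 0], "rot": [0, 0, 0]},
    {"jaw": 0, "offset": [0, 0, 0], "rot": [0, 0, 0]}
  ]
}}

```text
time_s: 18.68
eef_pos: [0.5097, 0.1132, 0.0359]
eef_rot: [0.0, -0.116, 0.993, 0.0]
wrist_force: [0.1, -0.5, -0.3]
opening: 0.002
grasp_force: 0.0
```

Run:
```python
from h import *
p,a,t,o=pose();r=np.radians(YAW);D=p[:2]-A
print(p,a,t,D@[np.cos(r),np.sin(r)],D@[-np.sin(r),np.cos(r)],o['wrist_force'],o['time_s'])
```

```text
[0.50970132 0.11315082 0.03586687] 103.28712355768799 0.03860795616237107 -0.16190098279810874 0.00032976229514689037 [ 0.0919493  -0.51178168 -0.34938266] 18.675
```

>>> {"api": "apply_moves", "payload": {
  "moves": [
    {"jaw": 0, "offset": [-4, 0, 0], "rot": [0, 0, 0]},
    {"jaw": 0, "offset": [-3, 0, 0], "rot": [0, 0, 0]},
    {"jaw": 0, "offset": [-2, 0, 0], "rot": [0, 0, 0]},
    {"jaw": 0, "offset": [-1, 0, 0], "rot": [0, 0, 0]},
    {"jaw": 0, "offset": [0, 0, 0], "rot": [0, 0, 0]}
  ]
}}

```text
time_s: 19.3
eef_pos: [0.519, 0.1154, 0.0358]
eef_rot: [-0.0, -0.116, 0.993, 0.0]
wrist_force: [-1.7, 0.1, -0.9]
opening: 0.0
grasp_force: 0.6
```

>>> {"api": "apply_moves", "payload": {
  "moves": [
    {"jaw": 0, "offset": [-1, 0, 0], "rot": [0, 0, 0]},
    {"jaw": 0, "offset": [-1, 0, 0], "rot": [0, 0, 0]},
    {"jaw": 0, "offset": [0, 0, 0], "rot": [0, 0, 0]},
    {"jaw": 0, "offset": [0, 0, 0], "rot": [0, 0, 0]},
    {"jaw": 0, "offset": [0, 0, 0], "rot": [0, 0, 0]}
  ]
}}

```text
time_s: 19.92
eef_pos: [0.5209, 0.1158, 0.0359]
eef_rot: [0.0, -0.116, 0.993, 0.0]
wrist_force: [-1.4, -0.2, -0.1]
opening: -0.003
grasp_force: 0.7
```

>>> {"api": "apply_moves", "payload": {
  "moves": [
    {"jaw": 0, "offset": [-1.5, 0, 0], "rot": [0, 0, 0]},
    {"jaw": 0, "offset": [0, 0, 0], "rot": [0, 0, 0]},
    {"jaw": 0, "offset": [-1.5, 0, 0], "rot": [0, 0, 0]},
    {"jaw": 0, "offset": [0, 0, 0], "rot": [0, 0, 0]},
    {"jaw": 0, "offset": [0, 0, 0], "rot": [0, 0, 0]}
  ]
}}

```text
time_s: 20.55
eef_pos: [0.5212, 0.1159, 0.0357]
eef_rot: [-0.003, -0.116, 0.993, -0.0]
wrist_force: [-12.0, -4.6, 7.8]
opening: 0.001
grasp_force: 6.3
```

>>> {"api": "apply_moves", "payload": {
  "moves": [
    {"jaw": 0, "offset": [-1.5, 0, 0], "rot": [0, 0, 0]},
    {"jaw": 0, "offset": [0, 0, 0], "rot": [0, 0, 0]},
    {"jaw": 0, "offset": [0, 0, 0], "rot": [0, 0, 0]},
    {"jaw": 0, "offset": [0, 0, 0], "rot": [0, 0, 0]},
    {"jaw": 0, "offset": [0, 0, 0], "rot": [0, 0, 0]}
  ]
}}

```text
time_s: 21.18
eef_pos: [0.5213, 0.116, 0.0356]
eef_rot: [-0.005, -0.116, 0.993, -0.0]
wrist_force: [-18.0, -6.2, 14.2]
opening: -0.001
grasp_force: 9.3
```

>>> {"api": "apply_moves", "payload": {
  "moves": [
    {"jaw": 0, "offset": [15, 0, 0], "rot": [0, 0, 0]},
    {"jaw": 0, "offset": [35, 0, 0], "rot": [0, 0, 0]},
    {"jaw": 0, "offset": [20, 0, -50], "rot": [0, 0, 0]},
    {"jaw": 0, "offset": [0, 0, -60], "rot": [0, 0, 0]},
    {"jaw": 0, "offset": [0, 0, -60], "rot": [0, 0, 0]}
  ]
}}

```text
time_s: 21.8
eef_pos: [0.4575, 0.1007, 0.2084]
eef_rot: [0.001, -0.116, 0.993, -0.0]
wrist_force: [1.1, -0.4, 0.5]
opening: 0.004
grasp_force: 0.0
```

>>> {"api": "apply_moves", "payload": {
  "moves": [
    {"jaw": 0, "offset": [0, 0, -60], "rot": [0, 0, 0]},
    {"jaw": 0, "offset": [0, -40, -40], "rot": [0, 0, 0]},
    {"jaw": 0, "offset": [0, -50, 0], "rot": [0, 0, 0]},
    {"jaw": 0, "offset": [0, -50, 0], "rot": [0, 0, 0]},
    {"jaw": 0, "offset": [0, 0, 0], "rot": [0, 0, 0]}
  ]
}}

```text
time_s: 22.42
eef_pos: [0.4903, -0.0385, 0.3065]
eef_rot: [0.001, -0.113, 0.994, -0.001]
wrist_force: [-0.6, -0.5, -0.5]
opening: -0.001
grasp_force: 0.0
```

```bash
python3 ring.py r4
python3 - <<'E'
from h import *
r=np.radians(YAW)
p,a,t,o=pose();D=p[:2]-A;print('tcp local',D@[np.cos(r),np.sin(r)],D@[-np.sin(r),np.cos(r)],p)
for c in('top','side'):
    C=cloud(c,shot(c,c+'4.png')[1]);D=C[...,:2]-A;L=np.stack([D@[np.cos(r),np.sin(r)],D@[-np.sin(r),np.cos(r)]],-1)
    m=(abs(C[...,2]-.053)<.005)&(L[...,0]<-.1)&(L[...,0]>-.21)&(abs(L[...,1])<.06)
    print(c,np.percentile(L[m],[1,50,99],axis=0).round(4).tolist(),m.sum())
    m=(C[...,2]>.205)&(C[...,2]<.24)&(np.hypot(L[...,0]+.064,L[...,1]+.152)<.03);print('ball',L[m].mean(0),m.sum())
rows(p,a,[*G(-122,-152),.34],103.2,2)
E
```

```text
top knob [0.60280249 0.13604689] 0.27139051936362335 125 0.0660453351530129 192.01908012076126
[12  9  1  0  0  0  0  0  0  0  0  0  0  0  0  0  0  0 23 31  2  0  0  0
  0  0  0  0  0  0  0  0  0  0  0  0]
line [0.9820459  0.18864231 0.6487038  0.14576654] 10.873561
origin [153 108]
side knob [0.60298206 0.13688388] 0.27125838323535645 165 0.06570005854205505 191.33775081310085
[15 20  1  0  0  0  0  0  0  0  0  0  0  0  0  0  0  0 33 52  0  0  0  0
  0  0  0  0  0  0  0  0  0  0  0  0]
line [0.9810646  0.19368085 0.6436558  0.14476237] 11.167672
origin [277 183]
[ 0.48957265 -0.03564495  0.30614817] 103.20894513968875 22.525 [-0.08953425  0.54446063 -0.77218748]
tcp local -0.2154754757086676 -0.13993825851447905 [ 0.48957265 -0.03564495  0.30614817]
top [[-0.1398, -0.046], [-0.1312, -0.0001], [-0.1014, 0.0466]] 243
ball [-0.06513877 -0.1515648 ] 112
side [[-0.1393, -0.0474], [-0.1341, -0.024], [-0.1289, 0.0119]] 77
ball [-0.06046719 -0.15069313] 152
[-46.7, -6.0, -16.9] 0.0
[-46.7, -6.0, -16.9] 0.0
```

>>> {"api": "apply_moves", "payload": {
  "moves": [
    {"jaw": 0, "offset": [-46.7, -6, 0], "rot": [0, 0, 0]},
    {"jaw": 0, "offset": [-46.7, -6, 0], "rot": [0, 0, 0]},
    {"jaw": 0, "offset": [0, 0, 50], "rot": [0, 0, 0]},
    {"jaw": 0, "offset": [0, 0, 52], "rot": [0, 0, 0]},
    {"jaw": 0, "offset": [0, 0, 0], "rot": [0, 0, 0]}
  ]
}}

```text
time_s: 23.25
eef_pos: [0.5798, -0.0234, 0.1995]
eef_rot: [-0.004, -0.117, 0.993, 0.002]
wrist_force: [-0.7, -0.1, 0.6]
opening: 0.003
grasp_force: 0.0
```

>>> {"api": "apply_moves", "payload": {
  "moves": [
    {"jaw": 0, "offset": [-20, 0, 0], "rot": [0, 0, 0]},
    {"jaw": 0, "offset": [-15, 0, 0], "rot": [0, 0, 0]},
    {"jaw": 0, "offset": [-15, 0, 0], "rot": [0, 0, 0]},
    {"jaw": 0, "offset": [-15, 0, 0], "rot": [0, 0, 0]},
    {"jaw": 0, "offset": [-15, 0, 0], "rot": [0, 0, 0]}
  ]
}}

```text
time_s: 23.88
eef_pos: [0.6625, -0.0066, 0.2079]
eef_rot: [0.002, -0.116, 0.993, -0.001]
wrist_force: [-0.9, -0.8, 0.0]
opening: 0.0
grasp_force: 0.6
```

>>> {"api": "apply_moves", "payload": {
  "moves": [
    {"jaw": 0, "offset": [-8, 0, 0], "rot": [0, 0, 0]},
    {"jaw": 0, "offset": [-4, 0, 0], "rot": [0, 0, 0]},
    {"jaw": 0, "offset": [-2, 0, 0], "rot": [0, 0, 0]},
    {"jaw": 0, "offset": [0, 0, 0], "rot": [0, 0, 0]},
    {"jaw": 0, "offset": [0, 0, 0], "rot": [0, 0, 0]}
  ]
}}

```text
time_s: 24.5
eef_pos: [0.6743, -0.0042, 0.2039]
eef_rot: [-0.0, -0.116, 0.993, 0.0]
wrist_force: [0.0, -0.0, 0.3]
opening: 0.001
grasp_force: 0.0
```

Run:
```python
from h import *
p,a,t,o=pose();r=np.radians(YAW);D=p[:2]-A
print(p,a,t,D@[np.cos(r),np.sin(r)],D@[-np.sin(r),np.cos(r)],o['wrist_force'],o['time_s'])
```

```text
[ 0.67434536 -0.0041723   0.20390571] 103.2809063618448 0.002234507504539631 -0.028397852246221413 -0.15149016030437285 [ 0.02622501 -0.02365223  0.34524711] 24.5
```

>>> {"api": "apply_moves", "payload": {
  "moves": [
    {"jaw": 0, "offset": [-1.5, 0, 0], "rot": [0, 0, 0]},
    {"jaw": 0, "offset": [-1.5, 0, 0], "rot": [0, 0, 0]},
    {"jaw": 0, "offset": [-1, 0, 0], "rot": [0, 0, 0]},
    {"jaw": 0, "offset": [0, 0, 0], "rot": [0, 0, 0]},
    {"jaw": 0, "offset": [0, 0, 0], "rot": [0, 0, 0]}
  ]
}}

```text
time_s: 25.12
eef_pos: [0.6756, -0.0039, 0.2036]
eef_rot: [-0.004, -0.116, 0.993, -0.0]
wrist_force: [-12.3, -1.7, 6.0]
opening: 0.0
grasp_force: 6.4
```

At the stop. Back off and check.

>>> {"api": "apply_moves", "payload": {
  "moves": [
    {"jaw": 0, "offset": [10, 0, 0], "rot": [0, 0, 0]},
    {"jaw": 0, "offset": [40, 0, 0], "rot": [0, 0, 0]},
    {"jaw": 0, "offset": [30, 0, -50], "rot": [0, 0, 0]},
    {"jaw": 0, "offset": [50, 0, -30], "rot": [0, 0, 0]},
    {"jaw": 0, "offset": [50, 0, 0], "rot": [0, 0, 0]}
  ]
}}

```text
time_s: 25.75
eef_pos: [0.5036, -0.0453, 0.2872]
eef_rot: [0.003, -0.116, 0.993, -0.001]
wrist_force: [0.4, -0.6, -0.8]
opening: -0.003
grasp_force: 0.0
```

```bash
python3 ring.py r5
python3 - <<'E'
from h import *
r=np.radians(YAW);o=[]
for c in('top','side'):
    C=cloud(c,shot(c,c+'5.png')[1]);D=C[...,:2]-A;L=np.stack([D@[np.cos(r),np.sin(r)],D@[-np.sin(r),np.cos(r)]],-1)
    m=(abs(C[...,2]-.053)<.005)&(L[...,0]<-.1)&(L[...,0]>-.21)&(abs(L[...,1])<.06)
    print(c,np.percentile(L[m],[1,50,99],axis=0).round(4).tolist(),m.sum())
    m=(C[...,2]>.208)&(C[...,2]<.24)&(abs(L[...,0])<.08)&(abs(L[...,1]+.152)<.03);print('ball',L[m].mean(0),m.sum())
    o.append(cv2.imread(f'pics/{c}5.png')[90:310,100:500])
cv2.imwrite('pics/f.png',cv2.resize(np.vstack(o),None,fx=1.35,fy=1.35))
E
```

```text
top knob [0.60267023 0.13652383] 0.2715321680766003 123 0.06607722817771147 191.5907005069832
[ 9  9  0  0  0  0  0  0  0  0  0  0  0  0  0  0  0  0 24 29  2  0  0  0
  0  0  0  0  0  0  0  0  0  0  0  0]
line [0.98091614 0.1944313  0.636247   0.14313427] 11.211503
origin [153 108]
side knob [0.60289319 0.13660811] 0.27109867083439987 170 0.06584189193611457 191.557842885854
[15 18  2  0  0  0  0  0  0  0  0  0  0  0  0  0  0  0 31 51  1  0  0  0
  0  0  0  0  0  0  0  0  0  0  0  0]
line [0.9816447  0.19071896 0.6529099  0.14726152] 10.994744
origin [277 183]
[ 0.49968622 -0.04471591  0.28414559] 103.22348450972476 25.85 [-0.55316304  0.57309324 -0.67028234]
top [[-0.1398, -0.0455], [-0.131, 0.001], [-0.1009, 0.0468]] 229
ball [-0.0065954  -0.15149347] 106
side [[-0.1399, -0.0474], [-0.1339, -0.0241], [-0.1287, 0.0115]] 83
ball [-0.00213187 -0.15069142] 156
```

View pics/f.png

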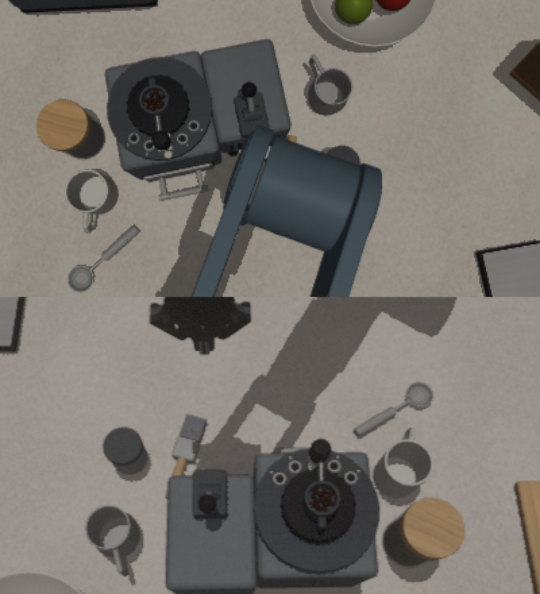

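The picture shows the collar at the sticker's hole with the pointer at the knob. The drawer is home (bar at local x -134), the lever is to the rear (ball at about local x -4), and the bystanders have not moved.

```bash
python3 -c "from bench import ctrl;print(ctrl.hand_in())"
```

```text
the job is handed in; nothing more can be done
None
```

The grinder is switched from espresso to filter and started, and the job is handed in at about 26 s of the 61 s allowed: collar pin home at the sticker's hole, pointer wing at the plunger knob (within about 1°), drawer fully home, power lever to the rear, and the other things where they were.

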